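Make up the paint kit and the jar kit

TASK

Make up the two kits in their wooden trays. The tray with the two notched tool rests gets the pink paint bottle, standing in its square cell, and the spatula, laid across both rests between their upright ends, blade over one and handle over the other, centred lengthwise. The tray with two cells gets the low clear jar, standing in the wide cell, and the slim white bottle, standing in the narrow cell; leave the drink can and the white cup where they are.

Things in the scene. Friction and masses are not known exactly. Their poses are not given: they have to be found in the camera images.
- tool_tray: Plywood tray with tool rests, fixed, base 140x200x6 mm. Origin: centre of underside, y along the long side. Square cell 92 wide at (0,46), floor z 8, rim z 32, block 104 square. Rests for a flat tool lying along x, centred at (0,-54): bars at x -55 and 55, 10 wide, top z 16; posts at both ends of each bar, to z 28, 56 apart. Open for fingers between the bars.
- jar_tray: Wooden kit tray with two square cells, fixed to the table: 104 x 200 mm, top at z = 30 mm. Origin at the centre of its underside; z up, y along its long side. Wide cell, 86 mm square, centred at (0, +45) mm; narrow cell, 62 mm square, centred at (0, -57) mm; both floors at z = 6 mm.
- paint_bottle: Pink paint bottle with a black cap, upright, 176 mm tall, body 68 mm in diameter up to the sloping shoulder, which ends at 147 mm; the cap above is round, 30 mm in diameter from 148 to 165 mm and 28 mm up to 176 mm, shut, and good to lift by. 0.3 kg. Origin at the centre of the underside, z up.
- spatula: Lime green flat spatula lying on the table, 176 mm long, 8 mm high. Origin at the middle of its length, at its underside; its y axis runs along it from blade to handle end. Round handle 9 mm thick from y = -30 to +88 mm; flat blade 38 mm wide, 5 mm thick from y = -88 to -31 mm. 0.03 kg; balances about y = -20 mm.
- low_jar: Low wide clear plastic jar with a white lid, upright, 65 mm tall: body 56 mm in diameter, straight up to 33 mm, then a sloping shoulder; lid 50 mm in diameter, the top 16 mm. 0.15 kg. Origin at the centre of the underside, z up.
- slim_bottle: Slim white bottle with a paper label and a small black cap, upright, 40 mm in diameter, 110 mm tall, its body straight up to the round shoulder that begins at 64 mm; cap 20 mm in diameter, the top 16 mm. 0.15 kg. Origin at the centre of the underside, z up.
- drink_can: Drink can, 53 mm in diameter, 134 mm tall, standing among the stock. Not part of a kit: leave it. Origin at the centre of the underside.
- white_cup: White disposable cup, 90 mm in diameter at the rim, 118 mm tall, standing behind the stock. Not part of a kit: leave it. Origin at the centre of the underside.
Things that resemble listed ones, but are neither listed nor needed, are in the scene too. What is shaped like the paint_bottle but yellow is not meant.

How it is judged (in metres and radians):
At the end, for the whole second after the job is handed in: Upright in their cells: paint bottle (16 mm off centre at most, each way), low jar (19), slim bottle (15); spatula across both rests (26 mm lengthwise, 18 sideways, 0.32 rad). All within 5 mm of resting height, tilt under 0.12 rad, at rest. Can and cup not moved 30 mm nor tipped (x of paint_bottle in the frame of tool_tray between -0.016 and 0.016 m and y of paint_bottle in the frame of tool_tray between 0.03 and 0.062 m and z of paint_bottle in the frame of tool_tray between 0.003 and 0.013 m and angle between each of paint_bottle, spatula, low_jar, slim_bottle's own z axis and vertical below 0.12 rad and linear speed of each of paint_bottle, spatula, low_jar, slim_bottle below 0.02 m/s and angular speed of each of paint_bottle, spatula, low_jar, slim_bottle below 0.2 rad/s and x of spatula in the frame of tool_tray between -0.026 and 0.026 m and y of spatula in the frame of tool_tray between -0.072 and -0.036 m and z of spatula in the frame of tool_tray between 0.011 and 0.021 m and angle between the y axis of spatula and the x axis of tool_tray, either way round below 0.32 rad and x of low_jar in the frame of jar_tray between -0.019 and 0.019 m and y of low_jar in the frame of jar_tray between 0.026 and 0.064 m and z of low_jar in the frame of jar_tray between 0.001 and 0.011 m and x of slim_bottle in the frame of jar_tray between -0.015 and 0.015 m and y of slim_bottle in the frame of jar_tray between -0.072 and -0.042 m and z of slim_bottle in the frame of jar_tray between 0.001 and 0.011 m); the robot touches nothing.
It fails at once if The drink can was moved or knocked over (distance of drink_can from where it was at the start of the episode above 0.03 m or angle between drink_can's own z axis and vertical above 0.3 rad).
It fails at once if The white cup was moved or knocked over (distance of white_cup from where it was at the start of the episode above 0.03 m or angle between white_cup's own z axis and vertical above 0.3 rad).
It also fails if it takes over 115 s, if anything falls off the work surface, if the arm or the gripper's body presses on something with over 40 N, if the wrist force passes 120 N, or if a joint passes its speed limit or range.

ROBOT

A 6-joint arm with a two-finger parallel gripper is mounted at the origin on the work surface; the furniture and walls round the work are solid. World frame = base frame: x ahead of the robot, y to its left, z up, the work surface at z = 0. Lengths are in mm, angles in degrees, forces in N, time in s.
With the tool pointing down it reaches from about 350 to 975 mm from the base axis. Payload 4.9 kg.
Tool frame: the origin (TCP) lies between the finger pads; the fingertips stand 22 mm ahead of it and the grasp point (between the pads) lies 3 mm ahead of it; z points along the fingers, y is the line along which they close (so a half turn about z gives the same grasp; the last joint's range is limited). The gripper opens to 85 mm and grips with 20 to 120 N. Pads are 22 mm wide; open, the fingers measure 114 mm over their backs; the gripper's body (76 mm by 85 mm) begins 54 mm behind the grasp point. The pads swing forward as they close: fully open they stand 13 mm farther back than shut.
Start: joints at [58.098, 3.019, 92.412, -0, 84.569, -6.818], TCP at [264.955, 566.039, 253.304] pointing down, gripper open.
Joint ranges: [-172.51, 172.51], [-57.92, 126.97], [3.15, 148.05], [-58.71, 238.71], [5.1, 150.11], [-179.66, 179.66]. Speed limits (degrees/s): [147.25, 147.25, 180, 180, 180, 180].

INTERFACE

Orientations are given as [roll, pitch, yaw] about the fixed x, y, z axes, in that order (R = Rz(yaw) Ry(pitch) Rx(roll)).
In Python, from station import ctrl gives the robot as it stands. The module is installed in compiled form; this text tells all that it offers. Calls block until the motion is done:
- ctrl.move_to(position, orientation): joint-space move of the TCP to a pose.
- ctrl.movel(position, velocity=150, frame=None, stop_force=None): straight line of the TCP; frame=None keeps the orientation; velocity is the mean speed in mm/s. With stop_force (N) it stops when the force on the tool has changed by that much, and returns True; else False.
- ctrl.move_j(angles): joint-space move.
- ctrl.command_gripper(opening, strength=None): opening from 0.0 (shut) to 1.0 (fully open); strength is the grip in N (None keeps the last); returns when the fingers have stopped.
- ctrl.dwell(seconds).
- ctrl.ik(position, orientation): joint angles nearest the present ones, or None.
- ctrl.read_state(): the state.
- ctrl.capture(name): name is "scene" or "top" or "wrist"; returns (picture, depth): 400x640x3 uint8, red, green, blue; 400x640 float32, mm along the optical axis (not along the pixel's ray), 0 where there is no reading.
- ctrl.calibration(name): a dict with "vfov" (degrees; the focal length in pixels is half the picture's height over the tangent of half this angle, whatever the lens; pixels are square), "cx", "cy" (the principal point, pixels), "k1" (the pictures are not rectified: a ray, as slopes to the right and down, at radius r is drawn at 1 + k1 r^2 times it, then the intrinsics apply), "rvec" (rotation vector, rad) and "tvec" (3), from world to camera coordinates, as OpenCV has them. Camera axes: x right, y down, z forward; pixel columns grow to the right and rows downward; lengths in mm; the calibration is good to about 2 mm. A picture is of the moment at which its call begins: read the wrist's pose just before it. calibration takes no time and is no camera call; for the wrist camera it gives the pose at the moment of the call.
A pose or a line that the arm cannot do raises ctrl.IKError and nothing moves.
- ctrl.close_job(): hands the job in; it is judged then, once.
The state is a dict: "clock": time; "joints": joint angles; "dq": joint speeds; "tau": joint torques, N m; "tcp_pos": TCP position; "orientation": TCP orientation; "wrist_force": force on the tool from outside, world axes, zero at the start; "wrist_torque": the same for the moment, N m; "opening": opening from 0.0 (shut) to 1.0 (fully open); "grip_force": force on a finger pad.
Only numpy, scipy, OpenCV 4.12 (cv2) and the standard library are available. Lean on these libraries where they do the work, as an engineer would, in place of code of your own. Each camera call takes 0.05 s, during which the arm holds its last target. There are 200 camera calls.

## Working session

There is one attempt and no reset: what is moved stays moved. The work goes in short steps, each a Python script; the robot and the scene stay as the last script left them, time stands still between calls to the robot, and variables do not carry over. Pictures are saved under pics/ and viewed, at most 14 in all, crops included, and the job is handed in when it is done.

```bash
mkdir -p pics
cat > h.py <<'E'
import numpy as np, cv2
from station import ctrl
def cal(n):
    c=ctrl.calibration(n); c['f']=200/np.tan(np.radians(c['vfov']/2)); c['R']=cv2.Rodrigues(np.array(c['rvec'],float))[0]; c['t']=np.array(c['tvec'],float).ravel(); return c
def rays(c,u,v):
    xd=(np.asarray(u,float)-c['cx'])/c['f']; yd=(np.asarray(v,float)-c['cy'])/c['f']; x,y=xd,yd
    for _ in range(10):
        s=1+c['k1']*(x*x+y*y); x,y=xd/s,yd/s
    return x,y
def onplane(c,u,v,z):
    x,y=rays(c,u,v); d=np.stack([x,y,np.ones_like(x)],-1)@c['R']; o=-c['R'].T@c['t']
    return o+d*((z-o[2])/d[...,2])[...,None]
def cloud(c,D):
    v,u=np.mgrid[0:400,0:640]; x,y=rays(c,u,v); P=np.stack([x*D,y*D,D],-1)
    return (P-c['t'])@c['R']
def proj(c,P):
    q=c['R']@np.asarray(P,float)+c['t']; x,y=q[:2]/q[2]; s=1+c['k1']*(x*x+y*y)
    return c['f']*x*s+c['cx'],c['f']*y*s+c['cy']
def save(n,im,s=1.25): cv2.imwrite('pics/'+n+'.png',cv2.resize(im[...,::-1],None,fx=s,fy=s))
E
python3 - <<'E'
from h import *
for n in ('scene','top'):
    im,D=ctrl.capture(n); np.savez(n,im=im,D=D); save(n,im); c=cal(n); print(n,-c['R'].T@c['t'],c['R'][2],c['f'],c['k1'],(D>0).mean())
print(ctrl.read_state()['clock'])
E
```

```text
scene [  34.71930959 -247.22745531  689.13304582] [ 0.59453027  0.3079965  -0.74274619] 374.8281861349856 -0.04557540494396152 0.9960078125
top [415.743195   -18.97883311 936.22662399] [ 0.1485362   0.01057592 -0.98885042] 378.65754268562745 -0.08945572129492069 0.99594140625
0.1
```

View pics/scene.png

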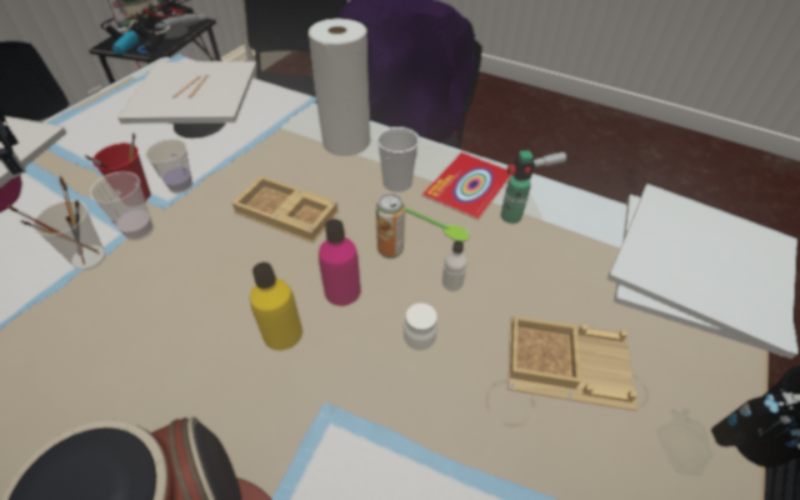

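View pics/top.png

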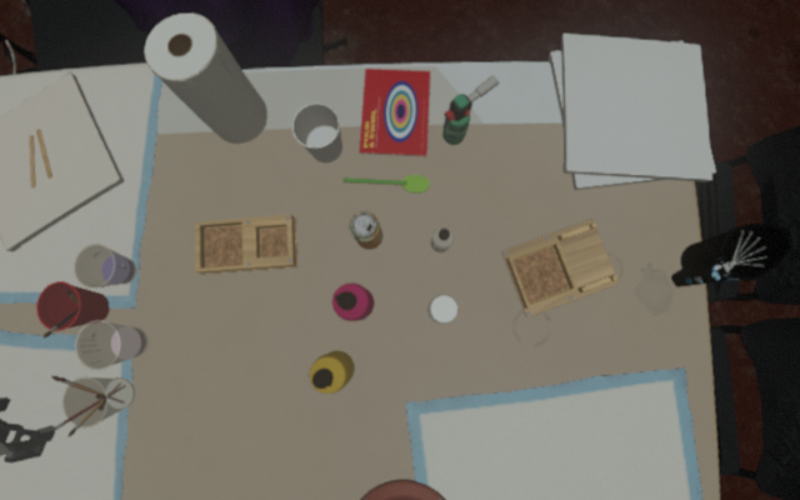

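The scene picture shows the pink bottle at (340,270), with the yellow lookalike at (276,310). It also shows the jar (421,325), slim bottle (455,268), can (391,228), cup (397,160), spatula (440,222), jar tray (285,207) and tool tray (572,362). In the top picture the same things are at pink (352,301), yellow (328,372), jar (444,309), slim bottle (443,237), can (365,228), cup (318,130), spatula (390,183), jar tray (245,243) and tool tray (560,265).

Things that could be mistaken (top pixels): yellow bottle (328,372) for the pink (352,301), green bottle (457,120) for the slim bottle (443,237), and the clear cups at far left for the jar (444,309).

```bash
cat > m.py <<'E'
from h import *
T={}
for n in ('top','scene'):
    d=np.load(n+'.npz'); T[n]=(cal(n),d['im'],d['D'],cloud(cal(n),d['D']))
c=T['top'][0]
approx={k:onplane(c,u/1.25,v/1.25,z) for k,(u,v,z) in dict(paint=(346,301,176),yellow=(322,378,176),jar=(444,309,65),slim=(443,234,110),can=(363,222,134),cup=(317,121,118),spat=(388,183,5),jt=(245,243,30),tt=(560,265,20)).items()}
hs=dict(paint=176,yellow=176,jar=65,slim=110,can=134,cup=118)
if __name__=='__main__':
  for k,a in approx.items():
    print(k,a.round(0))
    for n in T:
        c,im,D,P=T[n]
        if k in hs:
            m=(np.hypot(P[...,0]-a[0],P[...,1]-a[1])<50)&(P[...,2]>hs[k]-9)&(P[...,2]<hs[k]+15)
            q=P[m]
            if len(q): print('  ',n,len(q),'z med',np.median(q[:,2]).round(1),'mid',((q[:,:2].min(0)+q[:,:2].max(0))/2).round(1),'mean',q[:,:2].mean(0).round(1),'span',np.ptp(q[:,:2],axis=0).round(0))
        elif k=='spat':
            hsv=cv2.cvtColor(im,cv2.COLOR_RGB2HSV); m=cv2.inRange(hsv,(30,100,60),(60,255,255))>0
            m&=np.hypot(P[...,0]-a[0],P[...,1]-a[1])<130
            v,u=np.nonzero(m); q=onplane(c,u,v,5.)[:,:2]; mu=q.mean(0); w,V=np.linalg.eigh(np.cov(q.T)); s=(q-mu)@V[:,1]; ctr=mu+V[:,1]*(s.min()+s.max())/2
            print('  ',n,len(q),'ctr',ctr.round(1),'mean',mu.round(1),'ax',V[:,1].round(3),'len',np.ptp(s).round(0),'zmed',np.median(P[m][:,2]).round(1))
        else:
            m=(np.hypot(P[...,0]-a[0],P[...,1]-a[1])<140)&(P[...,2]>(24 if k=='jt' else 3.5))&(P[...,2]<40)
            hsv=cv2.cvtColor(im,cv2.COLOR_RGB2HSV)
            lab,st=cv2.connectedComponentsWithStats(m.astype(np.uint8))[1:3]; i=1+st[1:,4].argmax(); q=P[lab==i][:,:2]
            r=cv2.minAreaRect(q.astype(np.float32)); print('  ',n,len(q),np.round(np.array(r[0]),1),np.round(r[1],0),round(r[2],1))
  for n,(u,v,z) in dict(jt=(245,243,0),tt=(560,265,0)).items():
    u0,v0=int(u/1.25),int(v/1.25); save('crop_'+n,T['top'][1][v0-60:v0+60,u0-60:u0+60],4)
E
python3 m.py
python3 - <<'E'
import cv2,numpy as np
a=cv2.imread('pics/crop_jt.png');b=cv2.imread('pics/crop_tt.png')
d=np.load('top.npz')['im'][130:270,230:380,::-1]
cv2.imwrite('pics/c1.png',cv2.resize(np.hstack([a,b]),(800,400)));cv2.imwrite('pics/c2.png',cv2.resize(d,None,fx=4,fy=4))
E
```

```text
paint [441.  80. 176.]
   top 178 z med 176.7 mid [443.8  83.1] mean [444.   81.7] span [26. 31.]
   scene 157 z med 173.6 mid [440.4  83. ] mean [438.8  81.2] span [29. 29.]
yellow [321. 119. 176.]
   top 170 z med 176.4 mid [319.2 120.5] mean [318.9 119.9] span [27. 27.]
   scene 204 z med 173.5 mid [316.7 120.1] mean [315.3 119. ] span [29. 31.]
jar [427. -85.  65.]
   top 372 z med 65.6 mid [428.7 -83.1] mean [428.8 -84. ] span [48. 48.]
   scene 431 z med 62.7 mid [425.1 -83.2] mean [423.9 -83.4] span [49. 49.]
slim [558. -84. 110.]
   top 67 z med 110.1 mid [558.6 -84.9] mean [558.1 -85.1] span [19. 18.]
   scene 67 z med 107.1 mid [556.9 -84. ] mean [555.7 -84.7] span [19. 19.]
can [578.  56. 134.]
   top 351 z med 131.0 mid [573.3  54.3] mean [572.3  55.2] span [47. 46.]
   scene 236 z med 128.5 mid [572.   56.4] mean [571.9  56.6] span [44. 43.]
cup [773. 142. 118.]
   top 214 z med 116.7 mid [766.9 144.4] mean [777.2 146.9] span [88. 87.]
   scene 125 z med 113.4 mid [766.5 145.6] mean [778.1 147.7] span [85. 87.]
spat [684.  17.   5.]
   top 341 ctr [687.   21.4] mean [684.3 -13.3] ax [0.077 0.997] len 171.0 zmed 6.5
   scene 237 ctr [682.1   8.3] mean [679.1 -22.7] ax [0.094 0.996] len 148.0 zmed 3.3
jt [562. 299.  30.]
   top 1477 [562.8 303.9] [100. 197.] 3.1
   scene 987 [562.4 304.5] [104. 198.] 3.1
tt [ 508. -318.   20.]
   top 4353 [ 503.4 -322.5] [144. 206.] 18.8
   scene 4926 [ 503.4 -321.6] [139. 200.] 18.1
```

View pics/c1.png

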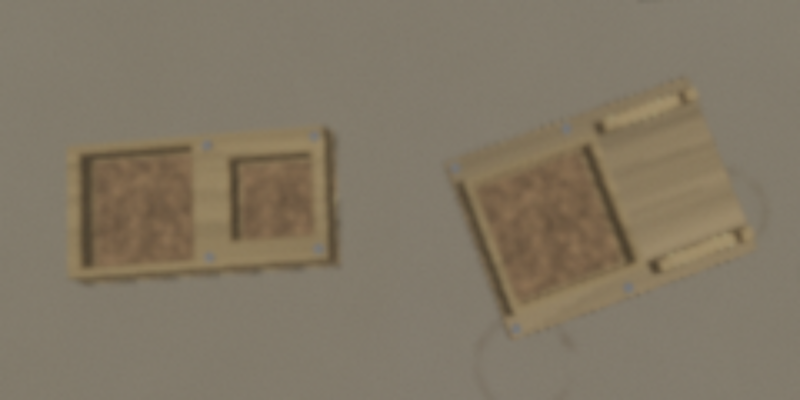

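View pics/c2.png

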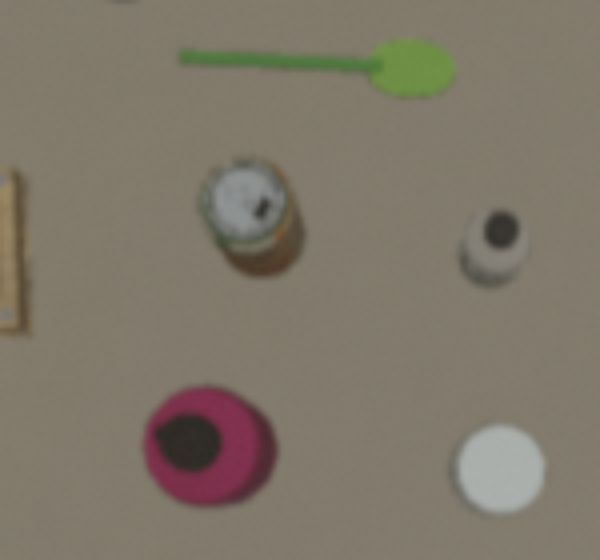

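The crops show both trays clearly. The jar tray's wide cell is on the left and the tool tray's cell is on its left, with the rests on the right. The pink bottle with its black cap is the right one, and the spatula handle points to +y. I'm starting with the spatula.

```bash
cat >> h.py <<'E'
def R2(a): a=np.radians(a); return np.array([[np.cos(a),-np.sin(a)],[np.sin(a),np.cos(a)]])
JT=(np.array([562.6,304.]),3.1); TT=(np.array([503.4,-322.]),18.4)
def at(t,x,y): return t[0]+R2(t[1])@[x,y]
def st(l=''):
    s=ctrl.read_state(); print(l,round(s['clock'],1),np.round(s['tcp_pos'],1),np.round(s['orientation'],1),'op',round(s['opening'],3),'gf',round(s['grip_force'],1),'F',np.round(s['wrist_force'],1),'j6',round(s['joints'][5])); return s
E
python3 - <<'E'
from h import *
st('start')
for n,p,ys in (('spat',[685,11,60],(85.6,-94.4)),('rest',[*at(TT,-10,-54),80],(18.4,-161.6)),('paint',[442,82,168],(0,90,180,-90)),('cell',[*at(TT,0,46),176],(18,-72,108,-162)),('wide',[*at(JT,0,45),80],(0,90,180,-90))):
    for y in ys:
        j=ctrl.ik(p,[180,0,y]); print(n,y,None if j is None else np.round(j))
s=85.6
p=np.array([685,21.])+R2(s)@[-10,0]; print(p)
ctrl.command_gripper(0.45)
ctrl.move_to([470,300,300],[180,0,s if ctrl.read_state()['joints'][5] else s]); st()
ctrl.movel([*p,200],300); st('above')
im,D=ctrl.capture('wrist'); c=cal('wrist'); np.savez('w1',im=im,D=D); save('w1',im)
hsv=cv2.cvtColor(im,cv2.COLOR_RGB2HSV); m=cv2.inRange(hsv,(30,90,50),(65,255,255)); 
lab,stt=cv2.connectedComponentsWithStats(m)[1:3]; i=1+stt[1:,4].argmax()
v,u=np.nonzero(lab==i); q=onplane(c,u,v,4.)[:,:2]; mu=q.mean(0); V=np.linalg.eigh(np.cov(q.T))[1]; a=V[:,1]*np.sign(V[1,1]); t=(q-mu)@a
print(len(q),'ctr',mu+a*(t.min()+t.max())/2,'ax',np.degrees(np.arctan2(a[1],a[0])),'len',np.ptp(t),stt[i])
E
```

```text
start 0.1 [264.7 565.6 252.2] [-179.9   -0.   154.9] op 1.002 gf 0.0 F [-0.6 -0.3 -0.3] j6 -7
spat 85.6 [-5. 21. 91. -0. 68. -1.]
spat -94.4 [ -5.  21.  91.  -0.  68. 179.]
rest 18.4 [-43.  13.  98.  -0.  68.  29.]
rest -161.6 [ -43.   13.   98.    0.   68. -151.]
paint 0 [  1. -18. 120.  -0.  78.  91.]
paint 90 [  1. -18. 120.  -0.  78.   1.]
paint 180 [  1. -18. 120.   0.  78. -89.]
paint -90 [   1.  -18.  120.   -0.   78. -179.]
cell 18 [-37.  -2. 105.  -0.  77.  35.]
cell -72 [-37.  -2. 105.  -0.  77. 125.]
cell 108 [-37.  -2. 105.   0.  77. -55.]
cell -162 [ -37.   -2.  105.    0.   77. -145.]
wide 0 [ 25.  17.  95.  -0.  69. 115.]
wide 90 [25. 17. 95. -0. 69. 25.]
wide 180 [ 25.  17.  95.   0.  69. -65.]
wide -90 [  25.   17.   95.    0.   69. -155.]
[684.23280972  11.02947248]
 1.9 [469.6 300.7 299.8] [-180.    -0.    85.7] op 0.451 gf 0.0 F [-0.  -0.6 -0.3] j6 29
above 3.3 [684.   12.2 200.6] [180.   -0.   85.7] op 0.451 gf 0.0 F [ 0.3 -0.4  0.6] j6 -1
3021 ctr [686.31403674  19.80588283] ax 85.88092458944617 len 176.55421828145626 [ 304   70   40  191 3021]
```

View pics/w1.png

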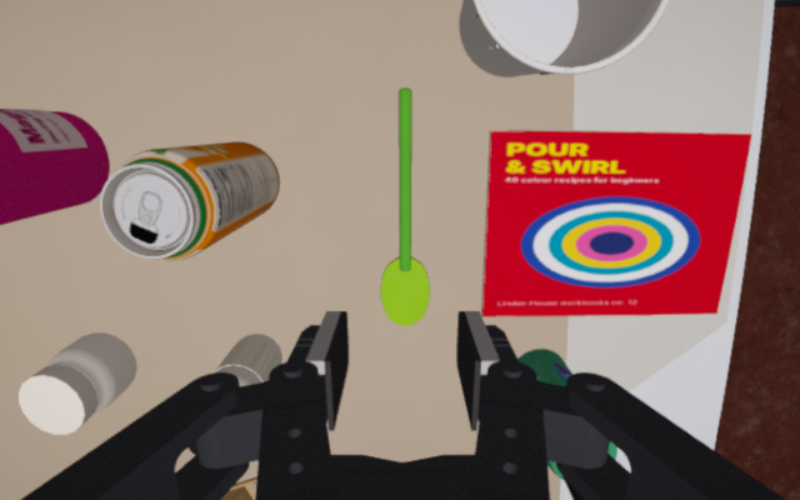

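The wrist view shows the spatula whole (handle end (405,90), blade (405,290)), measured at full length. Now I pick it and place it.

Run:
```python
from h import *
p=np.array([686.3,19.8])+R2(85.9)@[-10,0]
ctrl.movel([*p,60],200,[180,0,85.9]); hit=ctrl.movel([*p,25],50,stop_force=8); st('down %s'%hit)
ctrl.command_gripper(0.0,50); st('grip')
ctrl.movel([*p,180],200); st('up')
# recheck tool tray from above with wrist before placing
q=at(TT,-10,-54)
ctrl.movel([*q,180],300,[180,0,18.4]); ctrl.dwell(.3); st('over')
im,D=ctrl.capture('wrist'); np.savez('w2',im=im,D=D); save('w2',im)
c=cal('wrist'); P=cloud(c,D); 
m=(P[...,2]>3.5)&(P[...,2]<36)&(np.hypot(P[...,0]-503,P[...,1]+322)<140)&(D>0)
print(m.sum()); r=cv2.minAreaRect(P[m][:,:2].astype(np.float32)); print(r)
```

```text
down False 5.0 [685.8   9.8  25.2] [180.   -0.   85.9] op 0.451 gf 0.0 F [ 1.4 -0.3  0.3] j6 -1
grip 5.4 [686.1   9.8  25.7] [179.9   0.   85.9] op 0.069 gf 48.9 F [-0.4  0.7  2.2] j6 -1
up 6.4 [684.5   9.9 177.9] [-179.8   -0.    85.9] op 0.075 gf 48.9 F [0.7 0.1 0.2] j6 -1
over 8.2 [ 511.3 -375.8  180. ] [180.   -0.   18.5] op 0.069 gf 48.9 F [ 0.1  0.3 -0.6] j6 29
35488
((519.7080078125, -309.79864501953125), (236.95660400390625, 261.57244873046875), 35.60957336425781)
```

View pics/w2.png

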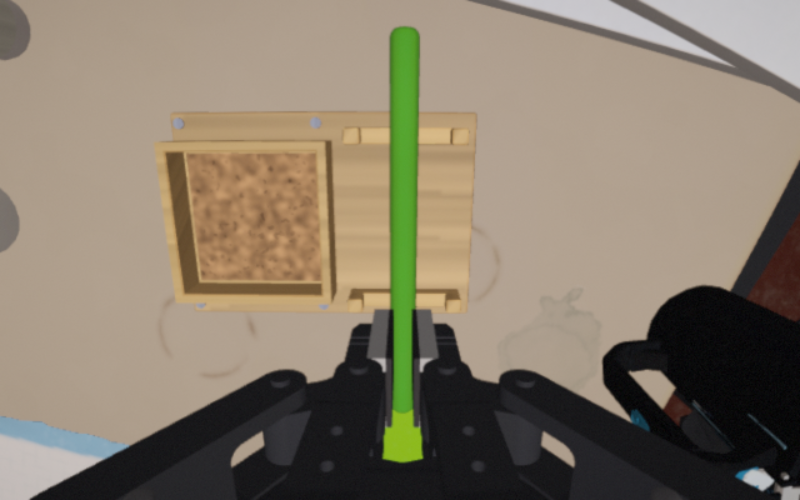

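The spatula is held straight and the tray is square to it, with the far bar's posts at x 350 and 460 and the spatula at 405. I check the tray's rim corners, then lower.

Run:
```python
from h import *
c=cal('wrist')
k=np.array([[157,143],[330,141],[331,303],[177,303]])/1.25
w=onplane(c,k[:,0],k[:,1],32.); print(w[:,:2].round(1),w.mean(0).round(1),at(TT,0,46).round(1))
b=onplane(c,np.array([171,476,467])/1.25,np.array([113,113,311])/1.25,6.); print(b[:,:2].round(1),[ at(TT,x,y).round(1) for x,y in ((70,100),(70,-100),(-70,-100))])
q=at(TT,-10,-54); z=25.5+16.5
ctrl.movel([*q,80],150,[180,0,18.4]); hit=ctrl.movel([*q,z],40,stop_force=5); st('low %s'%hit)
ctrl.command_gripper(0.3); ctrl.dwell(.3); st('open')
ctrl.movel([*q,180],150); 
ctrl.dwell(.2); im,D=ctrl.capture('wrist'); save('w3',im)
```

```text
[[ 523.2 -216.6]
 [ 556.8 -316.5]
 [ 457.3 -345.7]
 [ 424.  -247.7]] [ 490.3 -281.6   32. ] [ 488.9 -278.4]
[[ 539.8 -208.6]
 [ 601.5 -397. ]
 [ 471.1 -440.2]] [array([ 538.3, -205. ]), array([ 601.4, -394.8]), array([ 468.5, -439. ])]
low False 10.2 [ 511.1 -376.6   42.2] [180.   -0.   18.4] op 0.072 gf 49.0 F [-0.1 -0.4 -0. ] j6 29
open 10.8 [ 511.  -376.4   42. ] [180.   -0.   18.4] op 0.304 gf 0.0 F [ 0.4 -0.1  0.5] j6 29
```

View pics/w3.png

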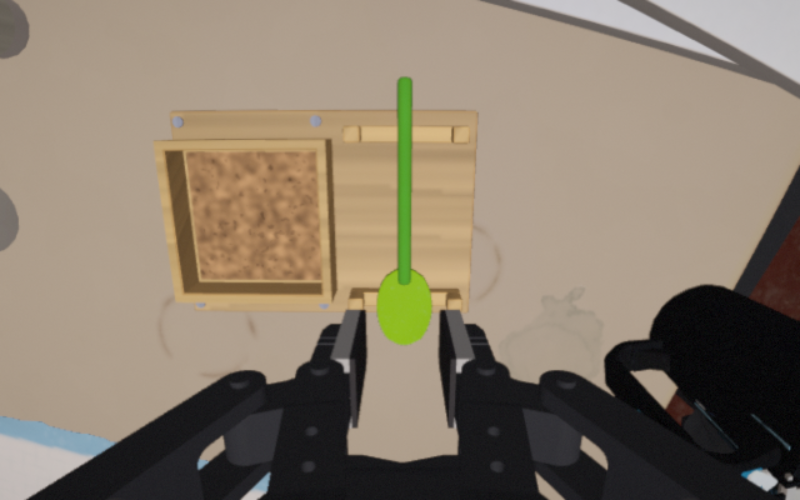

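The spatula lies across both rests between the posts (handle end (405,80), blade over the near bar at (405,300)). Next is the paint bottle. I refine its position from a wrist depth look on approach.

```bash
sed -i 's/\[503.4,-322.\]/[504.5,-324.3]/' h.py
cat >> h.py <<'E'
def captop(a,h,rad=45):
    ctrl.dwell(.3); c=cal('wrist'); im,D=ctrl.capture('wrist'); P=cloud(c,D)
    m=(D>0)&(np.hypot(P[...,0]-a[0],P[...,1]-a[1])<rad)&(abs(P[...,2]-h)<6); q=P[m][:,:2]
    (x,y),r=cv2.minEnclosingCircle(q.astype(np.float32)); print('cap',len(q),np.round([x,y,r],1),q.mean(0).round(1)); return np.array([x,y]),im
E
python3 - <<'E'
from h import *
Y=60
ctrl.command_gripper(0.75)
ctrl.movel([*at(TT,-10,-54),300],300)
ctrl.movel([400,60,300],350,[180,0,Y])
p,im=captop((442,82),176); save('w4',im)
E
```

```text
cap 1468 [443.1  82.6  16.2] [442.5  82.3]
```

View pics/w4.png

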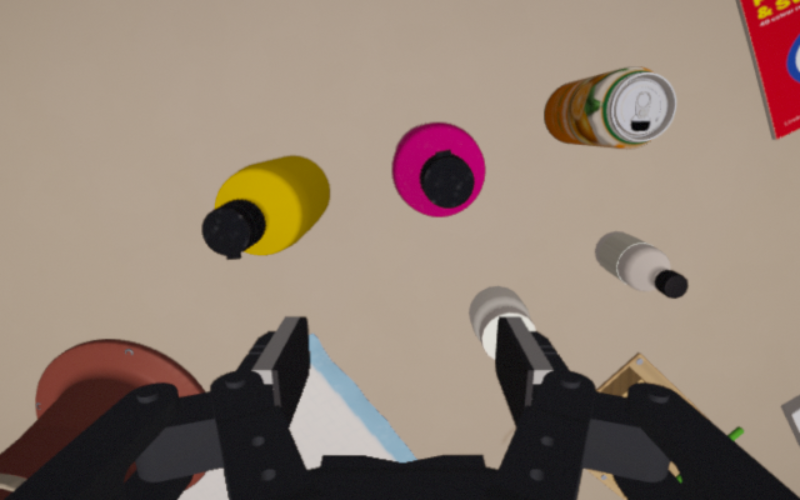

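The pink bottle's cap is at (447,178), and its small tab at (443,153) is clear of the closing line. Now I grip it and carry it over.

Run:
```python
from h import *
Y=60; p=np.array([442.7,82.4])
ctrl.movel([*p,230],200); hit=ctrl.movel([*p,168],60,stop_force=8); s=st('down %s'%hit); z0=s['tcp_pos'][2]
ctrl.command_gripper(0,80); st('grip')
ctrl.movel([*p,z0+120],120); st('up')
q=at(TT,0,46)
ctrl.movel([*q,z0+120],200); ctrl.dwell(.4); st('over')
ctrl.movel([*q,z0+25],120); hit=ctrl.movel([*q,z0+7.5],30,stop_force=6); st('low %s'%hit)
ctrl.dwell(.3); ctrl.command_gripper(0.7); ctrl.dwell(.3); st('open')
ctrl.movel([*q,300],200)
# next: jar look
ctrl.movel([390,-100,220],300,[180,0,60]); p,im=captop((427,-84),65); save('w5',im)
```

```text
down False 16.7 [443.1  82.4 168.5] [180.  -0.  60.] op 0.749 gf 0.0 F [-0.5 -0.8  0.5] j6 31
grip 17.1 [443.3  82.4 168.9] [179.9  -0.   60. ] op 0.325 gf 79.5 F [ 0.6 -0.2  3.2] j6 31
up 18.3 [442.2  82.4 287.2] [-1.799e+02  1.000e-01  6.000e+01] op 0.325 gf 79.1 F [-0.1 -1.1 -4.1] j6 31
over 20.7 [ 490.  -280.5  288.6] [180.   0.  60.] op 0.328 gf 79.1 F [-0.7 -0.4 -3.2] j6 -7
low True 22.1 [ 489.7 -280.5  176.9] [-179.9    0.    60. ] op 0.326 gf 79.9 F [-1.8 -0.6  4.7] j6 -7
open 23.1 [ 488.7 -279.7  175. ] [-179.8   -0.    60. ] op 0.701 gf 0.0 F [ 0.7  0.8 -0.2] j6 -7
cap 3113 [427.1 -84.5  25. ] [427.2 -83.8]
```

View pics/w5.png

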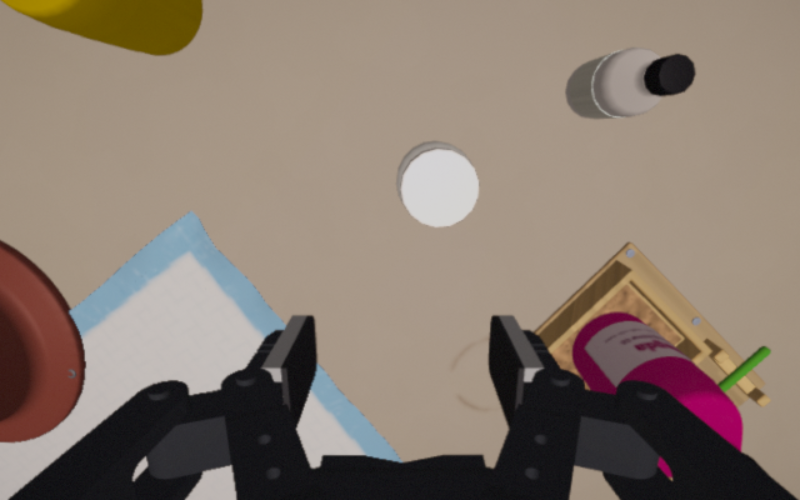

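The pink bottle stands in its cell (655,370). The jar lid is at (439,188). Next is the jar.

Run:
```python
from h import *
p=np.array([427.2,-84.2])
ctrl.command_gripper(0.95)
ctrl.movel([*p,130],200); hit=ctrl.movel([*p,68],60,stop_force=8); s=st('down %s'%hit); z0=s['tcp_pos'][2]
ctrl.command_gripper(0,50); st('grip')
ctrl.movel([*p,z0+140],150); st('up')
q=at(JT,0,45)
ctrl.movel([*q,z0+140],250); ctrl.dwell(.3); st('over')
ctrl.movel([*q,z0+30],150); hit=ctrl.movel([*q,z0+5.5],30,stop_force=6); st('low %s'%hit)
ctrl.dwell(.3); ctrl.command_gripper(0.9); ctrl.dwell(.2); st('open')
ctrl.movel([*q,220],200)
ctrl.dwell(.2); im,D=ctrl.capture('wrist'); 
ctrl.movel([515,-100,260],350,[180,0,60]); p,im2=captop((557,-85),110,30)
cv2.imwrite('pics/w6.png',cv2.resize(np.vstack([im,im2])[...,::-1],(480,600)))
```

```text
down False 27.3 [427.6 -84.3  68.5] [179.9  -0.   60. ] op 0.952 gf 0.0 F [-0.1 -0.6 -0.2] j6 9
grip 27.7 [427.6 -84.3  68.7] [180.  -0.  60.] op 0.564 gf 51.8 F [-0.7  1.   4.8] j6 9
up 28.8 [426.4 -83.9 206.9] [-179.9    0.    60. ] op 0.561 gf 51.7 F [-0.2 -0.7 -2.2] j6 9
over 31.1 [560.2 348.5 208.6] [180.  -0.  60.] op 0.562 gf 51.7 F [ 0.9 -0.1 -0.9] j6 55
low True 32.7 [559.6 348.7  74.7] [-1.799e+02  1.000e-01  6.000e+01] op 0.562 gf 52.1 F [-0.6  0.3  4.8] j6 55
open 33.6 [558.5 348.2  73.1] [-179.8    0.2   60. ] op 0.9 gf 0.0 F [-0.2  0.5  0.8] j6 55
cap 529 [558.8 -86.1  10.1] [558.7 -85.6]
```

View pics/w6.png

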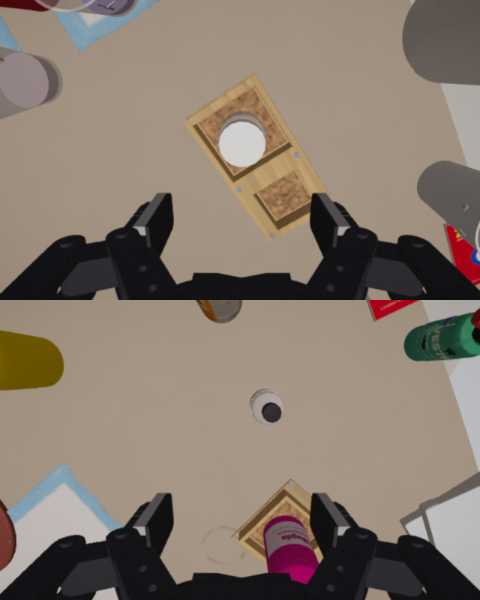

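The jar stands in the wide cell (242,143 in the upper half) and the slim bottle's cap is at (271,411). I pick the slim bottle by its body and detour around the can.

Run:
```python
from h import *
p=np.array([558.7,-85.8])
ctrl.command_gripper(0.9)
ctrl.movel([*p,170],200); hit=ctrl.movel([*p,63],60,stop_force=8); s=st('down %s'%hit); z0=s['tcp_pos'][2]
ctrl.command_gripper(0,50); st('grip')
ctrl.movel([*p,z0+190],150); st('up')
q=at(JT,0,-57)
ctrl.movel([460,60,z0+190],250); ctrl.movel([*q,z0+190],250); ctrl.dwell(.3); st('over')
ctrl.movel([*q,z0+30],150); hit=ctrl.movel([*q,z0+5.5],30,stop_force=6); st('low %s'%hit)
ctrl.dwell(.3); ctrl.command_gripper(0.8); ctrl.dwell(.2); st('open')
ctrl.movel([*q,300],200); ctrl.movel([350,250,350],300); ctrl.dwell(.3)
ims={}
for n in('top','scene'):
    im,D=ctrl.capture(n); save('end_'+n,im); np.savez('e_'+n,im=im,D=D)
    P=cloud(cal(n),D)
    for k,h,t,a in (('jar',71,JT,(0,45)),('slim',116,JT,(0,-57)),('paint',184,TT,(0,46))):
        w=at(t,*a); m=(np.hypot(P[...,0]-w[0],P[...,1]-w[1])<40)&(abs(P[...,2]-h)<8)
        if m.sum(): print(n,k,m.sum(),(R2(t[1]).T@(P[m][:,:2].mean(0)-t[0])).round(1),'target',a,P[m][:,2].mean().round(1))
st()
```

```text
down False 39.3 [559.  -85.9  63.4] [180.  -0.  60.] op 0.898 gf 0.0 F [0.  0.7 0.3] j6 14
grip 39.8 [559.1 -85.9  63.5] [179.9  -0.   60. ] op 0.453 gf 50.7 F [0.9 0.6 3.1] j6 14
up 41.2 [558.1 -85.6 251.9] [-179.9    0.    60. ] op 0.449 gf 50.3 F [ 0.1  0.3 -1.7] j6 14
over 43.4 [565.5 246.4 253.7] [180.   -0.   59.9] op 0.452 gf 50.3 F [ 0.   0.2 -1.7] j6 47
low True 45.3 [565.1 246.9  69.5] [-1.799e+02  1.000e-01  6.000e+01] op 0.45 gf 51.0 F [-0.8 -0.3  4.3] j6 47
open 46.2 [563.9 246.6  67.9] [-179.8    0.2   60. ] op 0.8 gf 0.0 F [-0.5  0.3  0.6] j6 47
top jar 341 [-1.4 42.9] target (0, 45) 71.2
top slim 69 [ -1.4 -58.1] target (0, -57) 115.7
top paint 180 [ 0.  47.8] target (0, 46) 184.2
scene jar 218 [-3.5 43.3] target (0, 45) 68.5
scene slim 47 [ -2.6 -58.5] target (0, -57) 112.6
scene paint 204 [-4.6 48.6] target (0, 46) 181.0
 48.8 [350.4 249.9 349.6] [-179.8    0.2   60. ] op 0.798 gf 0.0 F [ 0.  -0.5 -0.9] j6 56
```

View pics/end_top.png

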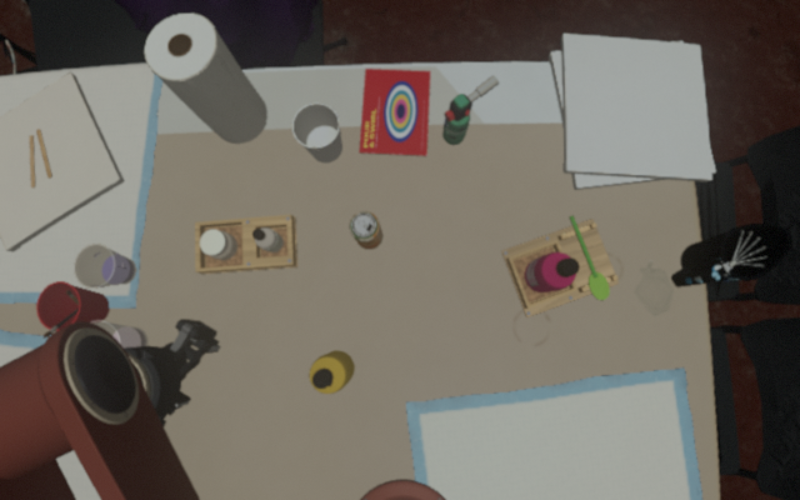

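View pics/end_scene.png

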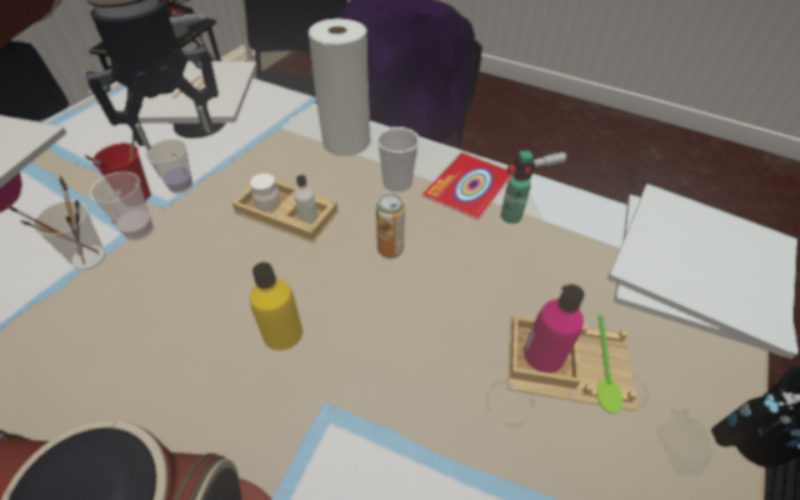

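Both final views show all four items standing or lying in place, measured within about 5 mm of target. The can (365,228) and the cup (318,130) look unmoved in the top view.

```bash
python3 -c "
from station import ctrl
print(ctrl.close_job())"
```

```text
the job is handed in; nothing more can be done
None
```

I made up both kits and handed the job in at about 49 s: the two bottles and the jar measured within 5 mm of their cell centres, the spatula lies across both rests as checked by eye, and the can and cup look unmoved; no verdict came back.

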